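# Pin the column clamp shut

## Robot

A 6-joint arm with a two-finger parallel gripper is mounted at the origin on a cart in front of the work surface, level with it; the furniture and walls round the work are solid. World frame = base frame: x ahead of the robot, y to its left, z up, the work surface at z = 0. Lengths are in m, angles in rad, forces in N, time in s.
With the tool pointing down it reaches from about 0.4 to 0.825 m from the base axis. Payload 7 kg.
Tool frame: the origin (TCP) lies midway between the tips of the shut fingers; the grasp point (between the pads) lies 19 mm behind it; z points along the fingers, y is the line along which they close (so a half turn about z gives the same grasp; the last joint's range is limited). The gripper opens to 88 mm and grips with 3 to 60 N. Pads are 19 mm wide; open, the fingers measure 130 mm over their backs; the gripper's body (78 mm by 193 mm) begins 47 mm behind the grasp point.
Start: joints at [-0.861, 0.359, 0.012, 0, -1.224, -0.288], TCP at [0.276, -0.616, 0.227] pointing down, gripper open.
Joint ranges: [-3.07, 3.07], [-1.43, 2.12], [-1.02, 1.25], [-3.03, 1.67], [-3.05, -0], [-3.03, 3.03]. Speed limits (rad/s): [2.39, 2.39, 3.01, 3.14, 3.14, 3.14].

## Interface

Orientations are given as a unit quaternion [x, y, z, w].
In Python, from station import ctrl, cams gives the robot as it stands. The module is installed in compiled form; this text tells all that it offers.
- The arm moves only by the tool move_arm, never from a script. Its argument "deltas" is text: rows parted by semicolons, each of 7 numbers parted by spaces: the shift along the tool's x, y, z in m, then the turn, a rotation vector about the tool's x, y, z in degrees, then the opening, from 0 (shut) to 1 (fully open). In form: x y z ax ay az hand; .... A call has 1 to 8 rows; each row shifts and turns the commanded pose from where the row before left it, along the tool's axes as they then stand; what a row does not reach is not made up. A row lasts 1/10 s, in which the tool goes at most 50 mm and 8.59 degrees, less where a joint would pass 70% of its speed; a pose out of reach is approached as far as the arm can. A call is refused whole if a number of a shift passes 0.05 or a number of a turn 8.59, either way. A call with a gripper value outside its range is refused whole. The fingers move at their own pace and stop on an object; the grip force is fixed at half the most. Time passes only in rows, so rows that do not move let the fingers close. It gives the time, the measured TCP pose, the force, the opening and the grip force at its end, in the units of the state.
- ctrl.get_obs(): the state, without advancing time (a new reading comes with each control period).
- cams.snapshot(name): name is "scene" or "top" or "wrist"; returns (picture, depth): 384x512x3 uint8, blue, green, red; 384x512 float32, m along the optical axis (not along the pixel's ray), 0 where there is no reading.
- cams.camera_model(name): a dict with "fx", "fy", "cx", "cy" (pixels), "rvec" (rotation vector, rad) and "tvec" (3), from world to camera coordinates, as OpenCV has them; the wrist camera has in their place "mount" (4x4, takes a point from camera to tool coordinates, whose origin is the TCP and whose axes are the flange's). Camera axes: x right, y down, z forward; pixel columns grow to the right and rows downward; lengths in m; the calibration is good to about 2 mm. A picture is of the moment at which its call begins: read the wrist's pose just before it. camera_model takes no time and is no camera call.
- ctrl.job_done(): hands the job in; it is judged then, once.
The state is a dict: "t": time; "q": joint angles; "qd": joint speeds; "joint_efforts": joint torques, N m; "tcp_pos": TCP position; "tool_rot": TCP orientation; "wrist_force": force on the tool from outside, world axes, zero at the start; "ft_torque": the same for the moment, N m; "gripper_width": finger opening in m; "gripper_force": force on a finger pad.
Only numpy, scipy, OpenCV 4.12 (cv2) and the standard library are available. Lean on these libraries where they do the work, as an engineer would, in place of code of your own. Each camera call takes 0.05 s, during which the arm holds its last target. There are 200 camera calls.

## Task

The chromatography column lies in its heater clamp, but the clamp's gate hangs open and its hinge pin is still in the black holder. Swing the gate in by its upright black grip until its sprung shoe meets the column, start the red-knobbed pin in the top knuckle of the fork so that it stands on the gate's tongue and let go of it, then ease the gate on in against the shoe, by feel, until the pin drops through the tongue's eye, and press the pin down until its flange sits on the fork. Be gentle: stop pushing as soon as the pin has dropped, never lean the gate hard against the pin or the column, do not ram the pin, and leave the column and everything else on the bench where they are.

Things in the scene. Friction and masses are not known exactly. Their poses are not given: they have to be found in the camera images.
- pin_grip (a point): centre of the red knob of the hinge pin; z axis along the pin, away from its tip. Bottom up: tapered nose 3 mm long, 6 mm across at the tip; steel shank 10 mm across, ending 43 mm above the tip; flange 21 mm across, 4 mm thick; red knob 17 mm across, 36 mm tall. This point is 65 mm above the tip, 18 mm below the knob's top. 28 to 46 g. The pin starts upright in the holder.
- pin_tip (a point): centre of the pin's tip, on its axis. At the start it is in the bore of the holder, a fixed black block 46 x 46 x 46 mm with a 12 mm bore from above; the pin's flange lies on the block's top.
- fork_hole (a point): centre of the hole at the top face of the fork's upper knuckle, 70 mm above the bench. x: the way the gate closes; y: from the gate's pivot to the fork. Two steel knuckles 32 x 34 mm, 13 mm thick, 14 mm apart, bores 11.2 mm, joined by a web at +y. A ball catch in the lower one stops the falling pin about 10 mm short; 8 to 15 N press it past. Home: flange on the knuckle, tip 43 mm below this point.
- gate_pivot (a point): on the gate's fixed upright hinge axis, 70 mm above the bench, 128 mm from it. The clamp is a fixed grey plate with a white heater block (62 mm tall) behind the column; all else near the fork and the gate is lower than 74 mm, but for the grip post and the pin. Once the pin has dropped the gate has 1 to 1.5 mm of play at the post, then stops on the pin: bear on it with no more than 5 N.
- gate_grip (a point): centre of the gate's upright black grip post (14 mm across, free from 64 to 110 mm above the bench), 88 mm above the bench, 72 mm from the pivot axis. The blue gate starts 0.2 to 0.5 rad open, towards the robot, and stays where it is left until its sprung shoe meets the column, about 0.12 rad short of the line from pivot to fork; from there it springs back when let go, with up to 4 N at the post.
- tongue_screw (a point): head of the screw (12 mm across) on the gate's free end, 88 mm from the pivot axis. Beyond it the gate carries a steel tongue 10 mm thick, its top 55 mm above the bench, with a 11.2 mm eye 128 mm from the pivot axis. The tongue is set by hand, so its eye sits up to 6.5 mm to either side of the gate's middle line; in the fork it is hidden, so where the eye meets the bores must be felt.
- column_mid (a point): middle of the steel column (tube 9.6 mm across, nuts at both ends, 170 mm long), which lies loose in the clamp's ledge, 50 mm above the bench, between the heater block and the gate's shoe.
- fittings_jar: brown jar with black lid, 42 mm across, bystander
- vial_loose: small white-capped vial, 12 mm across, bystander
- tube: 50 ml tube with blue cap, lying, bystander
- spanner_large: open-ended spanner, 129 mm long, bystander
- spanner_small: open-ended spanner, 101 mm long, bystander
- hex_keys: black block with hex keys, bystander
- syringe: glass syringe, lying, bystander
- cap_loose: blue screw cap, 39 mm across, bystander

How it is judged:
By the outcome, as a careful person would: the job done as asked, in the order asked, and still so for the second after the job is handed in, with the robot touching nothing.
It also fails if it takes over 72 s, if anything falls off the work surface, if the arm or the gripper's body presses on something with over 40 N, if the wrist force passes 120 N, or if a joint passes its speed limit or range.

## Working session

There is one attempt and no reset: what is moved stays moved. The work goes in short steps, Python scripts to look and compute and a tool call to move; the robot and the scene stay as the last step left them, time stands still between calls to the robot, and variables do not carry over. Pictures are saved under pics/ and viewed, at most 10 in all, crops included, and the job is handed in when it is done.

Besides the shell and the picture viewer there is one more tool, called by a JSON object that holds its "fn" and its "kwargs", one argument or row to a line. move_arm: Moves the arm, as the interface text tells. Its arguments: {"type":"object","properties":{"deltas":{"type":"string"}},"required":["deltas"]}

```bash
ls; mkdir -p pics
cat > h.py <<'E'
import numpy as np, cv2
from scipy.spatial.transform import Rotation as R
from station import ctrl, cams
def cam(name):
    m=cams.camera_model(name)
    K=np.array([[m['fx'],0,m['cx']],[0,m['fy'],m['cy']],[0,0,1]])
    if 'mount' in m:
        o=ctrl.get_obs(); T=np.eye(4);T[:3,:3]=R.from_quat(o['tool_rot']).as_matrix();T[:3,3]=o['tcp_pos']
        W=T@np.array(m['mount']); return K,W[:3,:3],W[:3,3]
    Rm=R.from_rotvec(np.array(m['rvec']).ravel()).as_matrix()
    return K,Rm.T,-Rm.T@np.array(m['tvec']).ravel()
def plane(c,u,v,z):
    K,Rw,p=c; d=Rw@np.linalg.inv(K)@np.array([u,v,1.]); return p+d*(z-p[2])/d[2]
def cloud(c,dep):
    K,Rw,p=c; v,u=np.mgrid[:dep.shape[0],:dep.shape[1]]
    P=np.stack([(u-K[0,2])/K[0,0]*dep,(v-K[1,2])/K[1,1]*dep,dep],-1)
    return P@Rw.T+p
def proj(c,X):
    K,Rw,p=c; q=K@(Rw.T@(np.asarray(X)-p)); return q[:2]/q[2]
E
python3 - <<'E'
from h import *
o=ctrl.get_obs(); print(o)
for n in ['scene','top']:
    im,d=cams.snapshot(n); cv2.imwrite(f'pics/{n}0.png',im); np.save(f'{n}0.npy',d); c=cam(n); print(n,c[2],c[1][:,2])
E
```

```text
pics
{'t': 0.0, 'q': array([-8.60883391e-01,  3.59376651e-01,  1.10504356e-02, -3.45455452e-04,
       -1.22409018e+00, -2.88101144e-01]), 'qd': array([ 0.0020328 ,  0.00172356, -0.00160251,  0.00199593, -0.00074959,
       -0.00055593]), 'joint_efforts': array([-1.19537628e-03, -5.82718670e+01,  2.93055439e+01,  6.99739069e+00,
        6.70002846e-03, -2.31056301e-04]), 'tcp_pos': array([ 0.27612717, -0.6153989 ,  0.22562648]), 'tool_rot': array([-2.09288215e-01,  9.77853650e-01,  7.88974661e-04, -2.45045923e-04]), 'wrist_force': array([-0.08234382, -0.4618475 ,  0.37409764]), 'ft_torque': array([-0.06124662, -0.02193207, -0.00603689]), 'gripper_force': 0.0, 'gripper_width': 0.08771527065395023}
scene [-0.48609887 -1.0334015   1.02947569] [ 0.62088903  0.5751886  -0.53259261]
top [ 0.35851723 -0.05762212  1.39723541] [ 0.17792769  0.0053723  -0.9840289 ]
```

View pics/scene0.png

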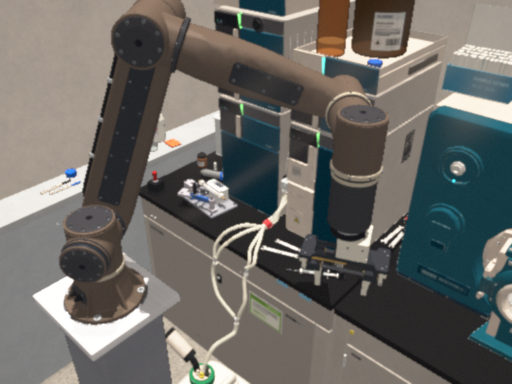

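View pics/top0.png

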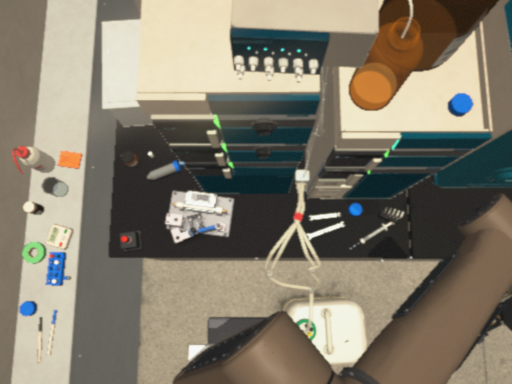

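The top view shows the clamp at about (200,215), the red pin in its holder at (128,240), and bystanders to the right and above. I'll enlarge that part.

Run:
```python
from h import *
im=cv2.imread('pics/top0.png'); cv2.imwrite('pics/topc.png',cv2.resize(im[180:255,110:240],None,fx=6,fy=6,interpolation=cv2.INTER_CUBIC))
c=cam('top'); d=np.load('top0.npy'); P=cloud(c,d)
for u,v,z in [(128,240,.08),(175,222,.07),(230,195,.05),(205,230,.07)]: print(u,v,plane(c,u,v,z).round(3),P[v,u].round(3))
hsv=cv2.cvtColor(im,cv2.COLOR_BGR2HSV)
```

```text
128 240 [0.456 0.333 0.08 ] [0.458 0.34  0.056]
175 222 [0.511 0.198 0.07 ] [0.511 0.198 0.069]
230 195 [0.597 0.036 0.05 ] [ 0.607  0.039 -0.005]
205 230 [0.487 0.107 0.07 ] [0.488 0.109 0.06 ]
```

View pics/topc.png

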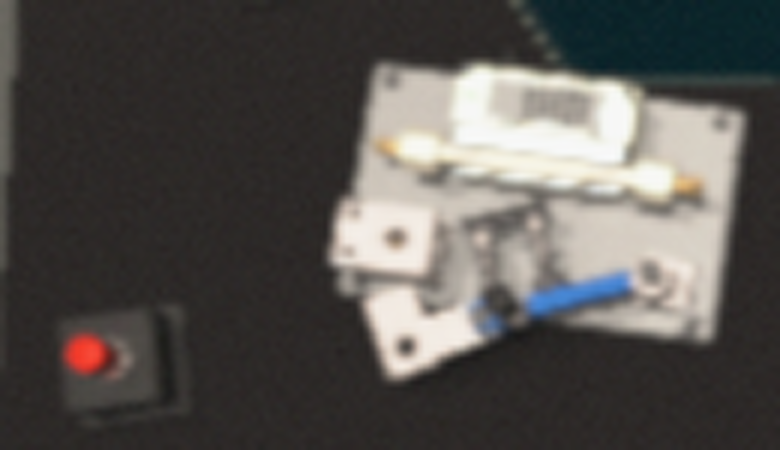

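Enlarged: fork hole at crop (397,237), tongue eye (405,345), black grip (500,302), pivot about (655,275), pin knob (85,355). Next I'll check what's tall nearby and get rough positions.

Run:
```python
from h import *
c=cam('top'); d=np.load('top0.npy'); P=cloud(c,d); P[d==0]=np.nan
print('rough')
for n,a,b,z in [('fork',397,237,.07),('eye',405,345,.055),('grip',500,302,.11),('piv',655,275,.07),('knob',85,355,.129),('colL',385,146,.05),('colR',690,187,.05)]:
    print(n,plane(c,110+a/6,180+b/6,z).round(4))
for y in np.arange(-.7,.45,.05):
    r=[]
    for x in np.arange(.35,.75,.05):
        s=(abs(P[...,0]-x)<.025)&(abs(P[...,1]-y)<.025); r.append('%.2f'%np.nanmax(P[...,2][s]) if s.any() else '--')
    print('%.2f'%y,r)
m=cams.camera_model('wrist'); print(m)
```

```text
rough
fork [0.5188 0.1946 0.07  ]
eye [0.4661 0.1915 0.055 ]
grip [0.4825 0.1362 0.11  ]
piv [0.5    0.0654 0.07  ]
knob [0.4552 0.3294 0.129 ]
colL [0.5678 0.2062 0.05  ]
colR [0.547  0.0502 0.05  ]
-0.70 ['-0.74', '-0.46', '0.01', '0.00', '0.01', '0.32', '0.01', '--']
-0.65 ['0.32', '0.01', '0.01', '0.01', '0.01', '0.41', '0.01', '--']
-0.60 ['-0.73', '0.01', '0.01', '0.01', '0.01', '0.44', '0.47', '0.48']
-0.55 ['-0.73', '0.01', '0.01', '0.01', '0.01', '0.01', '0.01', '--']
-0.50 ['-0.74', '0.65', '0.65', '0.65', '0.08', '0.01', '--', '--']
-0.45 ['0.69', '0.68', '0.66', '0.65', '0.08', '0.64', '0.64', '0.64']
-0.40 ['0.71', '0.69', '0.64', '0.02', '0.03', '0.64', '0.64', '0.64']
-0.35 ['0.72', '0.68', '0.02', '0.01', '0.03', '0.64', '0.62', '0.62']
-0.30 ['0.72', '0.01', '0.01', '0.01', '0.01', '0.64', '0.79', '0.83']
-0.25 ['-0.07', '0.03', '0.01', '0.01', '0.01', '0.64', '0.83', '0.86']
-0.20 ['-0.00', '0.04', '0.05', '0.06', '0.08', '0.64', '0.88', '0.88']
-0.15 ['-0.14', '0.01', '0.07', '0.07', '0.08', '0.77', '0.88', '0.88']
-0.10 ['0.00', '0.05', '0.07', '0.01', '0.01', '0.
[... 485 characters left out ...]
 '0.07', '0.01', '0.04', '0.04']
0.30 ['-0.74', '0.01', '0.05', '0.05', '0.01', '0.01', '0.04', '0.03']
0.35 ['-0.73', '0.01', '0.09', '0.05', '0.01', '0.01', '0.01', '0.06']
0.40 ['-0.74', '0.01', '0.01', '0.01', '0.01', '0.01', '0.01', '0.06']
{'fx': 269.24820843662746, 'fy': 269.24820843662746, 'cx': 255.1584041815868, 'cy': 190.46616223123732, 'mount': array([[-9.99807027e-05, -9.64231818e-01, -2.65060353e-01,
         7.02240782e-02],
       [ 9.99999994e-01, -1.06662177e-04,  1.08139990e-05,
         2.24328412e-04],
       [-3.86991161e-05, -2.65060350e-01,  9.64231823e-01,
        -1.57668730e-01],
       [ 0.00000000e+00,  0.00000000e+00,  0.00000000e+00,
         1.00000000e+00]])}
```

{"fn": "move_arm", "kwargs": {
  "deltas": "-0.029 0.036 0 0 0 0 1;-0.029 0.036 0 0 0 0 1;-0.029 0.036 0 0 0 0 1;-0.029 0.036 0 0 0 0 1;-0.029 0.036 0 0 0 0 1;-0.029 0.036 0 0 0 0 1;-0.029 0.036 0 0 0 0 1;-0.029 0.036 0 0 0 0 1"
}}

```text
t: 0.9
tcp_pos: [0.3699, -0.2563, 0.2264]
tool_rot: [-0.209, 0.978, 0.0, 0.0]
wrist_force: [2.0, 0.0, 0.3]
gripper_width: 0.0878
gripper_force: 0.0
```

{"fn": "move_arm", "kwargs": {
  "deltas": "-0.029 0.036 0 0 0 0 1;-0.029 0.036 0 0 0 0 1;-0.029 0.036 0 0 0 0 1;-0.029 0.036 0 0 0 0 1;-0.029 0.036 0 0 0 0 1;-0.029 0.036 0 0 0 0 1;-0.029 0.036 0 0 0 0 1;-0.029 0.036 0 0 0 0 1"
}}

```text
t: 1.7
tcp_pos: [0.4637, 0.1016, 0.2266]
tool_rot: [-0.21, 0.978, 0.0, 0.0]
wrist_force: [-0.2, -1.2, -0.5]
gripper_width: 0.0872
gripper_force: 0.0
```

{"fn": "move_arm", "kwargs": {
  "deltas": "-0.029 0.036 0 0 0 0 1;-0.029 0.036 0 0 0 0 1;0 0 0 0 0 6.5 1;0 0 0 0 0 6.5 1;0 0 0 0 0 6.5 1;0 0 0 0 0 6.5 1;0 0 0 0 0 6.5 1;0 0 0 0 0 0 1"
}}

```text
t: 2.5
tcp_pos: [0.4871, 0.189, 0.2262]
tool_rot: [0.073, 0.997, -0.0, -0.0]
wrist_force: [0.2, -1.0, -0.4]
gripper_width: 0.0875
gripper_force: 0.0
```

Run:
```python
from h import *
o=ctrl.get_obs(); print(o['t'],o['tcp_pos'],R.from_quat(o['tool_rot']).as_matrix().round(3),o['wrist_force'])
im,d=cams.snapshot('wrist'); cv2.imwrite('pics/w1.png',im); np.save('w1.npy',d)
```

```text
2.5 [0.48705309 0.18901431 0.22623767] [[-0.989  0.147 -0.001]
 [ 0.147  0.989 -0.   ]
 [ 0.001 -0.    -1.   ]] [ 0.17662248 -1.00865995 -0.37904583]
```

View pics/w1.png

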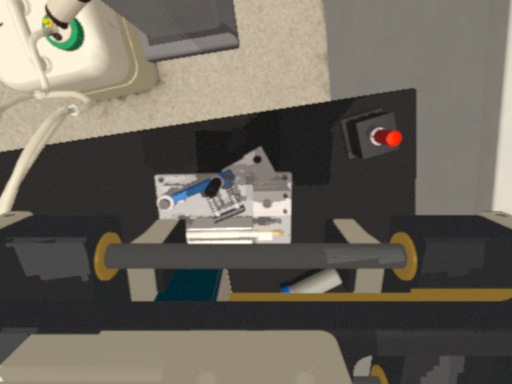

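Wrist view: pivot about (166,203), tongue eye (258,159), fork knuckle about (270,203), post about (212,187), knob (393,138). I'll refine these from an enlarged crop.

Run:
```python
from h import *
im=cv2.imread('pics/w1.png'); cv2.imwrite('pics/w1c.png',cv2.resize(im[140:250,150:300],None,fx=5,fy=5,interpolation=cv2.INTER_CUBIC))
c=cam('wrist'); h=cv2.cvtColor(im,cv2.COLOR_BGR2HSV)
m=cv2.inRange(h,(0,150,120),(8,255,255))|cv2.inRange(h,(172,150,120),(180,255,255))
m[:, :340]=0
n,l,s,ce=cv2.connectedComponentsWithStats(m); i=1+s[1:,4].argmax(); print(s[i],ce[i])
v,u=np.nonzero(l==i); print(plane(c,*ce[i],.07))
P=cloud(c,np.load('w1.npy')); q=P[l==i]; print(np.percentile(q,[5,50,95],axis=0).round(4)); t=q[q[:,2]>.082]; print('top',t.mean(0),len(t))
```

```text
[384 130  18  17 234] [392.73504274 137.96153846]
[0.46342195 0.35260724 0.07      ]
[[0.4544 0.3386 0.0454]
 [0.4615 0.3453 0.0852]
 [0.4701 0.3674 0.0865]]
top [0.46124734 0.34550158 0.08525546] 195
```

View pics/w1c.png

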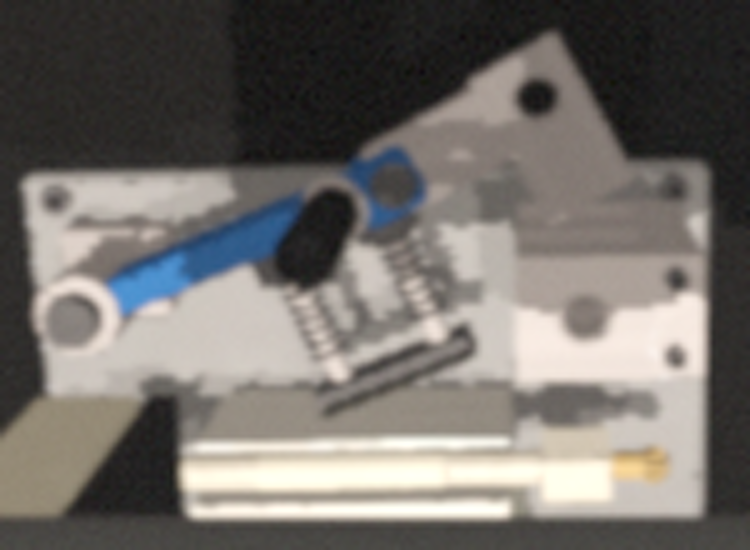

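Crop: fork hole (586,318), pivot (75,320), screw (397,185), eye (537,97), post from its base (335,205) to its top (300,255).

Run:
```python
from h import *
c=cam('wrist'); d=np.load('w1.npy'); P=cloud(c,d); print('cam',c[2])
r={}
for n,a,b,z in [('fork',586,318,.07),('eye',537,97,.055),('screw',397,185,.06),('post',303,254,.11),('postb',333,208,.064),('piv',75,320,.07)]:
    u,v=150+a/5-.4,140+b/5-.4; r[n]=plane(c,u,v,z); print(n,(u,v),r[n].round(4),P[int(v+.5),int(u+.5)].round(4))
f=r['fork'][:2];p=r['piv'][:2]
for n in r: print(n,np.linalg.norm(r[n][:2]-p).round(4))
y=(f-p)/np.linalg.norm(f-p); x=np.array([y[1],-y[0]]); print('y',y,'x',x)
for n in r: e=r[n][:2]-p; print(n,'ang',np.arctan2(e@x,e@y).round(3))
print('knob', np.linalg.norm(plane(c,392.7,138,.086)[:2]-f), plane(c,392.7,138,.086))
```

```text
cam [0.41746795 0.19988665 0.3840148 ]
fork (266.8, 203.2) [0.5208 0.1992 0.07  ] [0.5292 0.1995 0.0437]
eye (257.0, 159.0) [0.4675 0.1948 0.055 ] [ 4.759e-01  1.939e-01 -4.000e-04]
screw (229.0, 176.6) [0.4834 0.1577 0.06  ] [0.483  0.1581 0.0641]
post (210.2, 190.4) [0.4851 0.142  0.11  ] [0.4848 0.1418 0.1094]
postb (216.2, 181.2) [0.486  0.1418 0.064 ] [0.4813 0.1453 0.0844]
piv (164.6, 203.6) [0.5034 0.0751 0.07  ] [0.5051 0.074  0.0662]
fork 0.1253
eye 0.1249
screw 0.085
post 0.0694
postb 0.0689
piv 0.0
y [0.13849074 0.99036373] x [ 0.99036373 -0.13849074]
fork ang -0.0
eye ang -0.431
screw ang -0.378
post ang -0.407
postb ang -0.395
piv ang 0.0
knob 0.15732657540737868 [0.46111662 0.34478753 0.086     ]
```

{"fn": "move_arm", "kwargs": {
  "deltas": "0.02 -0.028 0 0 0 0 0;0.02 -0.028 0 0 0 0 0;0 0 0.035 0 0 0 0;0 0 0.035 0 0 0 0;0 0 0.035 0 0 0 0;0 0 0.036 0 0 0 0;0 0 0 0 0 0 0;0 0 0 0 0 0 0"
}}

```text
t: 3.35
tcp_pos: [0.4397, 0.1393, 0.086]
tool_rot: [0.072, 0.997, -0.001, -0.0]
wrist_force: [0.9, 0.0, 0.5]
gripper_width: 0.0293
gripper_force: 0.0
```

Run:
```python
from h import *
o=ctrl.get_obs(); print(o['t'],o['tcp_pos'],o['wrist_force'],o['gripper_width'])
im,d=cams.snapshot('wrist'); cv2.imwrite('pics/w2.png',im)
```

```text
3.35 [0.4397045  0.13934552 0.08598015] [0.90836725 0.04869432 0.5156693 ] 0.029338100271364537
```

View pics/w2.png

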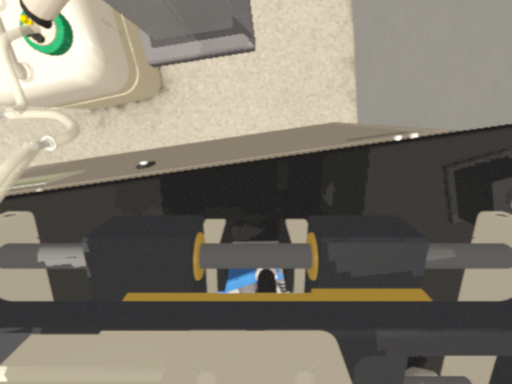

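Fingers still closing; post dead ahead at (265,280), nicely centred.

{"fn": "move_arm", "kwargs": {
  "deltas": "0 0 0 0 0 0 0;0 0 0 0 0 0 0;0 0 0 0 0 0 0;-0.008 0 0 0 0 0 0;-0.008 0 0 0 0 0 0;-0.004 0 0 0 0 0 0;0 0 0 0 0 0 0;0 0 0 0 0 0 0"
}}

```text
t: 4.2
tcp_pos: [0.4594, 0.1363, 0.0853]
tool_rot: [0.073, 0.997, -0.0, -0.0]
wrist_force: [-0.1, -0.2, -0.7]
gripper_width: 0.0005
gripper_force: 0.0
```

{"fn": "move_arm", "kwargs": {
  "deltas": "-0.003 0.001 0 0 0 0 0;-0.003 0.001 0 0 0 0 0;-0.003 0.001 0 0 0 0 0;-0.003 0.001 0 0 0 0 0;0 0 0 0 0 0 0;0 0 0 0 0 0 0"
}}

```text
t: 4.8
tcp_pos: [0.4718, 0.1388, 0.0855]
tool_rot: [0.073, 0.997, -0.0, -0.0]
wrist_force: [-0.5, -0.1, 0.1]
gripper_width: 0.0004
gripper_force: 0.0
```

```bash
cat > look.py <<'E'
from h import *
import sys
o=ctrl.get_obs(); c=cam('wrist'); print(o['t'],o['tcp_pos'].round(4),o['wrist_force'].round(2),o['gripper_width'])
im,d=cams.snapshot('wrist'); cv2.imwrite(f'pics/{sys.argv[1]}.png',im); np.save(f'{sys.argv[1]}.npy',d)
P=cloud(c,d); P[d==0]=np.nan
E
cat > gate.py <<'E'
# gate angle from the blue pixels seen from above (top camera)
from look import *
im,d=cams.snapshot('top'); c=cam('top'); h=cv2.cvtColor(im,cv2.COLOR_BGR2HSV)
m=cv2.inRange(h,(100,120,60),(125,255,255)); m[:180]=0; m[255:]=0; m[:,:180]=0; m[:,240:]=0
v,u=np.nonzero(m); Q=np.array([plane(c,a,b,.06)[:2] for a,b in zip(u,v)]); 
vx,vy,x0,y0=cv2.fitLine(Q.astype(np.float32),cv2.DIST_HUBER,0,.01,.01).ravel(); s=np.sign(vy)
y=np.array([.1385,.990]);x=np.array([.990,-.1385]); e=s*np.array([vx,vy]); print('gate ang',len(Q),np.arctan2(e@x,e@y))
E
python3 gate.py g1
python3 - <<'E'
from h import *
E
```

```text
4.8 [0.4718 0.1388 0.0855] [-0.48 -0.14  0.14] 0.00043808725754146703Traceback (most recent call last):
  File "gate.py", line 6, in <module>
    vx,vy,x0,y0=cv2.fitLine(Q.astype(np.float32),cv2.DIST_HUBER,0,.01,.01).ravel(); s=np.sign(vy)
                ~~~~~~~~~~~^^^^^^^^^^^^^^^^^^^^^^^^^^^^^^^^^^^^^^^^^^^^^^^
cv2.error: OpenCV(4.12.0) /io/opencv/modules/imgproc/src/linefit.cpp:618: error: (-215:Assertion failed) npoints2 >= 0 || npoints3 >= 0 in function 'fitLine'
```

{"fn": "move_arm", "kwargs": {
  "deltas": "-0.003 0.001 0 0 0 0 0;-0.003 0.001 0 0 0 0 0;-0.003 0 0 0 0 0 0;0 0 0 0 0 0 0"
}}

```text
t: 5.3
tcp_pos: [0.4816, 0.1395, 0.0856]
tool_rot: [0.073, 0.997, 0.0, 0.0]
wrist_force: [0.8, -0.7, 0.3]
gripper_width: 0.0002
gripper_force: 0.0
```

{"fn": "move_arm", "kwargs": {
  "deltas": "-0.002 0 0 0 0 0 0;-0.002 0 0 0 0 0 0;0 0 0 0 0 0 0"
}}

```text
t: 5.6
tcp_pos: [0.4852, 0.1389, 0.0856]
tool_rot: [0.073, 0.997, -0.0, 0.0]
wrist_force: [-0.7, -0.6, -0.2]
gripper_width: 0.0006
gripper_force: 0.0
```

Run:
```python
import sys; sys.argv=['look','g2']
from look import *
cv2.imwrite('pics/g2c.png',cv2.resize(im[220:310,150:370],None,fx=3.5,fy=3.5))
```

```text
5.6 [0.4852 0.1389 0.0856] [-0.71 -0.59 -0.19] 0.0006491877016641093
```

View pics/g2c.png

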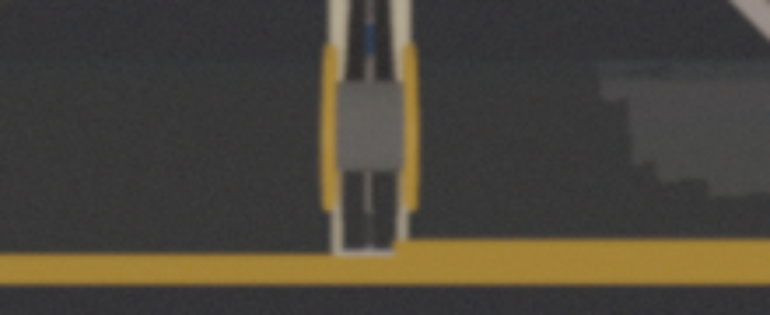

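Only the shut fingers and part of the tongue at upper right can be seen; carrying on by feel.

{"fn": "move_arm", "kwargs": {
  "deltas": "-0.002 0 0 0 0 0 0;0 0 0 0 0 0 0;0 0 0 0 0 0 0"
}}

```text
t: 5.95
tcp_pos: [0.487, 0.1386, 0.0856]
tool_rot: [0.073, 0.997, 0.0, 0.0]
wrist_force: [0.2, -0.0, 0.3]
gripper_width: 0.0004
gripper_force: 0.1
```

{"fn": "move_arm", "kwargs": {
  "deltas": "-0.001 0 0 0 0 0 0;0 0 0 0 0 0 0;0 0 0 0 0 0 0"
}}

```text
t: 6.25
tcp_pos: [0.4879, 0.1385, 0.0856]
tool_rot: [0.073, 0.997, 0.0, 0.0]
wrist_force: [-0.5, 0.9, -1.6]
gripper_width: 0.0004
gripper_force: 0.4
```

{"fn": "move_arm", "kwargs": {
  "deltas": "-0.001 0 0 0 0 0 0;0 0 0 0 0 0 0;0 0 0 0 0 0 0"
}}

```text
t: 6.55
tcp_pos: [0.489, 0.1383, 0.0855]
tool_rot: [0.073, 0.997, -0.0, -0.0]
wrist_force: [-1.3, 0.8, 0.1]
gripper_width: 0.0006
gripper_force: 0.5
```

Run:
```python
import sys; sys.argv=['look','g3']
from look import *
# tongue/gate points right of fingers: z 0.05..0.06
m=(P[...,2]>.045)&(P[...,2]<.062)&(P[...,0]>.44)&(P[...,0]<.56)&(P[...,1]>.12)&(P[...,1]<.22)
q=P[m]; print(len(q)); 
for y in np.arange(.12,.22,.005):
    s=q[abs(q[:,1]-y)<.0025]
    if len(s): print(y.round(3),len(s),s[:,0].min().round(4),s[:,0].max().round(4))
```

```text
6.55 [0.489  0.1383 0.0855] [-1.34  0.76  0.09] 0.0006127269713537852
313
0.125 5 0.5531 0.5539
0.13 6 0.5532 0.5546
0.135 15 0.5028 0.5548
0.14 10 0.5033 0.5041
0.185 13 0.496 0.4983
0.19 36 0.4953 0.4967
0.195 43 0.4953 0.4973
0.2 55 0.4949 0.4981
0.205 57 0.4943 0.4987
0.21 52 0.4945 0.4997
```

{"fn": "move_arm", "kwargs": {
  "deltas": "0.01 0 0 0 0 0 0;0.01 0 0 0 0 0 0;0 0 -0.035 0 0 0 0;0 0 -0.035 0 0 0 0.5;0 0.02 -0.035 0 0 0 1;0 0.03 -0.03 0 0 0 1;0.01 0.03 0 0 0 0 1;0 0 0 0 0 0 1"
}}

```text
t: 7.4
tcp_pos: [0.4703, 0.2246, 0.2216]
tool_rot: [0.072, 0.997, 0.001, 0.001]
wrist_force: [0.3, -1.3, -1.6]
gripper_width: 0.0347
gripper_force: 0.0
```

Run:
```python
import sys; sys.argv=['look','g4']
from look import *
f=np.array([.5208,.1992]);y=np.array([.1385,.990]);x=np.array([.990,-.1385]);p=f-.128*y
q=P.reshape(-1,3); q=q[~np.isnan(q[:,0])]; L=np.c_[(q[:,:2]-p)@x,(q[:,:2]-p)@y,q[:,2]]
s=L[(L[:,2]>.1)&(L[:,2]<.115)&(abs(L[:,0])<.06)&(L[:,1]>.03)&(L[:,1]<.12)]; print('post top',s.mean(0),len(s))
for r in np.arange(.08,.15,.006):
    s=L[(abs(L[:,1]-r)<.003)&(L[:,2]>.05)&(L[:,2]<.06)&(L[:,0]>-.06)&(L[:,0]<.02)]
    if len(s): print(r.round(3),len(s),s[:,0].min().round(4),s[:,0].max().round(4))
cv2.imwrite('pics/g4c.png',cv2.resize(im[130:260,110:420],None,fx=2.5,fy=2.5,interpolation=cv2.INTER_CUBIC))
```

```text
7.4 [0.4703 0.2246 0.2216] [ 0.28 -1.31 -1.65] 0.034749163512308556
post top [nan nan nan] 0
0.08 19 -0.0191 0.0018
0.086 28 -0.0206 0.0017
0.092 56 -0.0226 -0.0008
0.098 72 -0.0237 -0.003
0.104 74 -0.0249 -0.0045
0.11 66 -0.0291 -0.0058
0.116 57 -0.0302 -0.0154
0.122 62 -0.0318 0.0052
0.128 68 -0.0334 0.0063
0.134 79 -0.0346 0.0054
0.14 12 -0.0207 -0.0152
0.146 11 -0.0163 -0.0155<stdin>:5: RuntimeWarning: Mean of empty slice.
  ret = um.true_divide(
```

View pics/g4c.png

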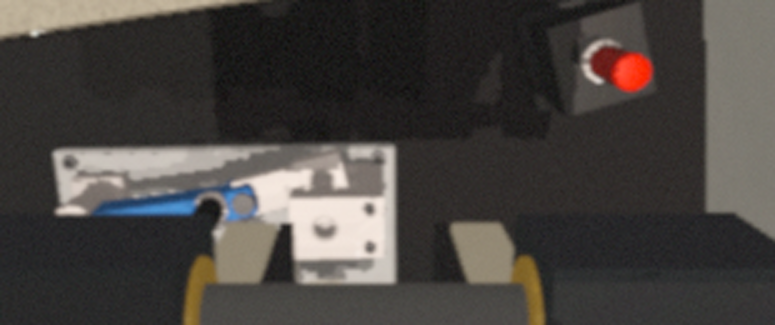

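The picture shows the gate almost closed, about 0.11 rad short, with the tongue under the fork; fork hole at crop (325,228), knob top (632,72).

```bash
cat > meas.py <<'E'
from look import *
def knob(z):
    h=cv2.cvtColor(im,cv2.COLOR_BGR2HSV); m=cv2.inRange(h,(0,150,200),(10,255,255))|cv2.inRange(h,(172,150,200),(180,255,255))
    n,l,s,ce=cv2.connectedComponentsWithStats(m); s[0,4]=0; s[s[:,0]<100,4]=0; i=s[:,4].argmax()
    k=plane(c,*ce[i],z); print('knob px',s[i],ce[i].round(1),'pos',k.round(4),'tool rel',(R.from_quat(o['tool_rot']).as_matrix().T@(k-o['tcp_pos'])).round(4)); return k
E
python3 - <<'E'
import sys; sys.argv=['l','g4b']
from meas import *
k=knob(.086)
f=plane(c,110+325/2.5-.3,130+228/2.5-.3,.07); print('fork',f)
E
```

```text
7.45 [0.4699 0.2231 0.2208] [ 0.23 -0.91 -1.03] 0.0389811315080918
knob px [358 152  14  15 163] [364.4 159.1] pos [0.4617 0.3457 0.086 ] tool rel [0.0256 0.1201 0.1349]
fork [0.51974466 0.19762338 0.07      ]
```

{"fn": "move_arm", "kwargs": {
  "deltas": "0.006 0.03 0 0 0 0 1;0.006 0.03 0 0 0 0 1;0.007 0.03 0 0 0 0 1;0.007 0.03 0.02 0 0 0 1;0 0 0.03 0 0 0 1;0 0 0.02 0 0 0 1;0 0 0 0 0 0 1;0 0 0 0 0 0 1"
}}

```text
t: 8.3
tcp_pos: [0.4626, 0.3436, 0.1508]
tool_rot: [0.073, 0.997, -0.001, -0.0]
wrist_force: [0.2, -0.0, 0.4]
gripper_width: 0.0876
gripper_force: 0.0
```

Run:
```python
import sys; sys.argv=['l','k1']
from meas import *
knob(.086)
```

```text
8.3 [0.4626 0.3436 0.1508] [ 0.24 -0.01  0.41] 0.0876481728207638
knob px [465 141  12  14 115] [470.4 147.5] pos [0.4428 0.5256 0.086 ] tool rel [0.046  0.1773 0.0646]
```

Run:
```python
import sys; sys.argv=['l','k2']
from meas import *
h=cv2.cvtColor(im,cv2.COLOR_BGR2HSV); m=cv2.inRange(h,(0,130,50),(10,255,255))|cv2.inRange(h,(172,130,50),(180,255,255))
n,l,s,ce=cv2.connectedComponentsWithStats(m)
for i in range(1,n):
    if s[i,4]>30: print(s[i],ce[i].round(1),h[l==i].mean(0).round())
print(proj(c,[.4615,.3455,.086]))
cv2.imwrite('pics/k2c.png',cv2.resize(im[130:330,155:355],None,fx=3,fy=3))
```

```text
8.35 [0.463  0.3441 0.1516] [-0.66  0.49 -0.59] 0.08727474068954896
[499  96  13  14 138] [506.  102.8] [ 19. 198. 195.]
[463 140  12  15 135] [468.4 146.8] [  3. 190. 238.]
[246 182  22  27 417] [256.6 195.5] [  6. 208. 135.]
[255.58167721 198.72530663]
```

Run:
```python
import sys; sys.argv=['l','k3']
from meas import *
h=cv2.cvtColor(im,cv2.COLOR_BGR2HSV); m=cv2.inRange(h,(0,130,50),(10,255,255))
m[:,:200]=0;m[:,320:]=0
v,u=np.nonzero(m); print(u.min(),u.max(),v.min(),v.max())
e=proj(c,[.4615+.0084,.3442,.086]),proj(c,[.4615,.3442-.0085,.086]),proj(c,[.4615,.3442+.0085,.086]); print(e)
k=P[m>0]; t=k[(k[:,2]>.083)&(k[:,2]<.09)]; print(len(t),np.percentile(t,[2,50,98],axis=0).round(4), t.mean(0))
b=h[...,2]*(m>0); print(o['tool_rot'])
```

```text
8.4 [0.4632 0.3444 0.152 ] [-0.54  0.4  -0.74] 0.08788088066722655
246 266 182 207
(array([255.0281999 , 207.66554241]), array([243.9577538 , 199.96843094]), array([263.31359167, 197.24431549]))
264 [[0.4543 0.3396 0.0836]
 [0.4615 0.3467 0.0853]
 [0.4691 0.3538 0.0866]] [0.46148365 0.34670673 0.08527546]
[7.27741618e-02 9.97347968e-01 7.03043259e-04 6.77234136e-04]
```

{"fn": "move_arm", "kwargs": {
  "deltas": "0.002 0.002 0 0 0 0 1;0 0 0.03 0 0 0 1;0 0 0.03 0 0 0 1;0 0 0.02 0 0 0 1;0 0 0.01 0 0 0 1;0 0 0.007 0 0 0 1;0 0 0 0 0 0 1;0 0 0 0 0 0 1"
}}

```text
t: 9.25
tcp_pos: [0.4613, 0.3471, 0.0545]
tool_rot: [0.073, 0.997, 0.001, 0.0]
wrist_force: [0.2, -0.9, -0.9]
gripper_width: 0.0878
gripper_force: 0.0
```

{"fn": "move_arm", "kwargs": {
  "deltas": "0 0 0 0 0 0 0.15;0 0 0 0 0 0 0.15;0 0 0 0 0 0 0.15;0 0 0 0 0 0 0.15;0 0 0 0 0 0 0.15;0 0 0 0 0 0 0.15;0 0 0 0 0 0 0.15;0 0 0 0 0 0 0.15"
}}

```text
t: 10.05
tcp_pos: [0.4608, 0.3465, 0.0535]
tool_rot: [0.073, 0.997, -0.0, -0.0]
wrist_force: [0.5, 0.4, -0.8]
gripper_width: 0.0292
gripper_force: 0.0
```

{"fn": "move_arm", "kwargs": {
  "deltas": "0 0 0 0 0 0 0;0 0 0 0 0 0 0;0 0 0 0 0 0 0;0 0 0 0 0 0 0;0 0 0 0 0 0 0"
}}

```text
t: 10.55
tcp_pos: [0.4608, 0.3466, 0.0536]
tool_rot: [0.073, 0.997, -0.0, -0.0]
wrist_force: [0.0, -0.2, -0.3]
gripper_width: 0.0163
gripper_force: 30.0
```

```bash
cat > kk.py <<'E'
from meas import *
h=cv2.cvtColor(im,cv2.COLOR_BGR2HSV); m=cv2.inRange(h,(0,130,40),(10,255,255)); m[:,:200]=0;m[:,320:]=0
v,u=np.nonzero(m)
if len(u):
    print('red',len(u),u.min(),u.max(),v.min(),v.max())
    k=P[m>0]; print(np.nanpercentile(k,[5,50,95],axis=0).round(4))
E
python3 kk.py k4
```

```text
10.55 [0.4608 0.3466 0.0536] [ 0.05 -0.2  -0.31] 0.01630197287366281
red 564 241 269 221 272
[[0.4537 0.341  0.054 ]
 [0.4548 0.3478 0.0694]
 [0.469  0.3544 0.0852]]
```

{"fn": "move_arm", "kwargs": {
  "deltas": "0 0 -0.01 0 0 0 0;0 0 -0.02 0 0 0 0;0 0 -0.035 0 0 0 0;0 0 -0.035 0 0 0 0;-0.02 -0.034 0 0 0 0 0;-0.02 -0.035 0 0 0 0 0;-0.02 -0.035 0 0 0 0 0;-0.02 -0.034 0 0 0 0 0"
}}

```text
t: 11.4
tcp_pos: [0.5203, 0.1971, 0.1547]
tool_rot: [0.072, 0.997, 0.0, 0.0]
wrist_force: [0.9, 0.3, -0.8]
gripper_width: 0.0165
gripper_force: 30.0
```

{"fn": "move_arm", "kwargs": {
  "deltas": "0 0 0.012 0 0 0 0;0 0 0 0 0 0 0;0 0 0 0 0 0 0"
}}

```text
t: 11.7
tcp_pos: [0.5198, 0.1988, 0.1418]
tool_rot: [0.073, 0.997, -0.0, -0.0]
wrist_force: [-0.2, -0.4, 0.1]
gripper_width: 0.0166
gripper_force: 30.0
```

```bash
python3 kk.py p1
python3 - <<'E'
import cv2
im=cv2.imread('pics/p1.png'); cv2.imwrite('pics/p1c.png',cv2.resize(im[150:270,195:320],None,fx=5,fy=5,interpolation=cv2.INTER_CUBIC))
E
```

```text
11.7 [0.5198 0.1988 0.1418] [-0.23 -0.35  0.07] 0.016624787424530434
red 562 241 269 221 272
[[0.5126 0.1932 0.1421]
 [0.5139 0.2    0.1576]
 [0.5278 0.2066 0.1735]]
```

View pics/p1c.png

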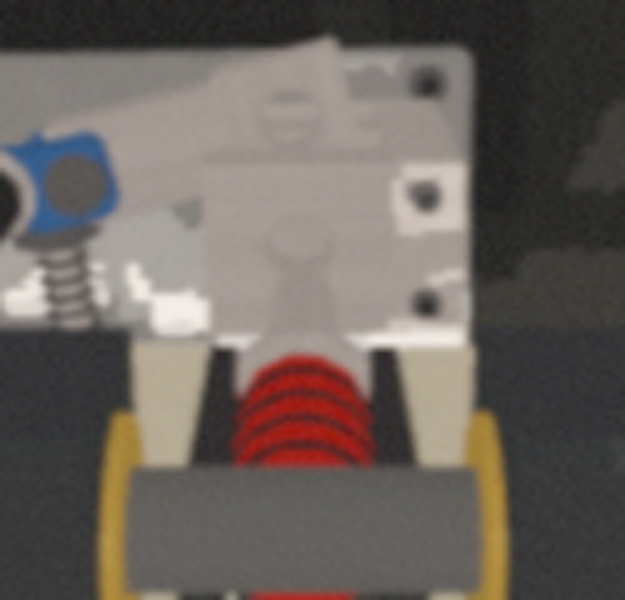

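The pin hangs over the fork: hole ellipse at about crop (300,238), tongue eye in sight at (290,115), pin shank centred on column 302.

Run:
```python
import sys; sys.argv=['l','p2']
from meas import *
Rt=R.from_quat(o['tool_rot']).as_matrix().T
g=cv2.cvtColor(im,cv2.COLOR_BGR2GRAY).astype(int)
print(g[190:214:1,246:266])
for n,a,b,z in [('hole',300,238,.07),('eye',290,113,.055),('screw',75,183,.06)]:
    X=plane(c,195+a/5-.4,150+b/5-.4,z); print(n,X.round(4),(Rt@(X-o['tcp_pos'])).round(4))
tip=o['tcp_pos']+Rt.T@np.array([-.0007,0,.0506]); print('tip px',proj(c,tip),'hole-if-below px',proj(c,[tip[0],tip[1],.07]))
```

```text
11.75 [0.5199 0.1992 0.142 ] [ 0.08 -0.7  -0.91] 0.016483284310623854
[[157 159 158 158 158 157 159 157 158 157 158 157 157 156 158 157 156 158
  159 158]
 [159 159 159 159 160 159 159 158 158 157 158 156 156 159 156 158 157 158
  158 158]
 [158 157 159 159 157 158 158 155 156 157 155 158 157 157 156 157 157 157
  157 156]
 [158 157 157 155 154 154 154 153 152 150 152 153 155 156 156 156 157 154
  157 157]
 [158 159 157 154 153 152 152 153 155 152 151 152 154 155 158 157 157 157
  157 156]
 [159 160 155 154 155 155 154 155 154 154 154 153 154 154 154 157 157 157
  159 158]
 [158 156 155 154 158 155 154 154 154 153 156 154 156 152 155 156 155 157
  157 156]
 [154 153 151 155 157 155 156 155 154 155 155 155 155 153 152 154 155 154
  156 154]
 [154 151 151 153 157 156 155 155 155 154 154 155 154 152 150 151 153 155
  155 154]
 [153 152 147 151 155 156 156 155 157 154 154 154 151 146 148 149 153 154
  152 155]
 [156 150 148 147 151 153 152 154 154 156 154 152 148 146 147 149 153 154
  155 155]
 [156 153 149 144 146 149 149 151 152 150 148 147 146 145 146 152 154 155
  156 155]
 [156 154 
[... 549 characters left out ...]
 146 144 144 149 156 157
  157 157]
 [157 155 155 151 148 145 147 145 144 145 144 145 145 145 145 148 155 156
  156 156]
 [155 155 153 152 147 148 146 145 144 145 147 145 144 146 146 148 153 155
  156 156]
 [154 155 154 149 148 148 146 143 145 144 144 146 145 146 146 148 151 153
  153 153]
 [154 153 153 150 149 148 147 146 145 141 144 145 145 147 145 146 151 154
  155 154]
 [154 155 154 149 148 149 146 147 143 145 144 145 146 145 145 147 151 154
  155 154]]
hole [0.5189 0.1997 0.07  ] [0.0012 0.0003 0.072 ]
eye [0.4992 0.2006 0.055 ] [ 0.0208 -0.0016  0.087 ]
screw [0.5054 0.1598 0.06  ] [ 0.0087 -0.0411  0.082 ]
tip px [254.20195877 206.97273005] hole-if-below px [254.28680835 199.18789849]
```

{"fn": "move_arm", "kwargs": {
  "deltas": "0.0005 0 0.01 0 0 0 0;0 0 0.008 0 0 0 0;0 0 0.002 0 0 0 0;0 0 0.002 0 0 0 0;0 0 0 0 0 0 0;0 0 0 0 0 0 0"
}}

```text
t: 12.4
tcp_pos: [0.5196, 0.1986, 0.1197]
tool_rot: [0.073, 0.997, 0.0, 0.0]
wrist_force: [-0.2, -0.9, -0.3]
gripper_width: 0.0161
gripper_force: 30.0
```

{"fn": "move_arm", "kwargs": {
  "deltas": "0 0 0.001 0 0 0 0;0 0 0.001 0 0 0 0;0 0 0 0 0 0 0;0 0 0 0 0 0 0"
}}

```text
t: 12.8
tcp_pos: [0.5195, 0.1985, 0.1176]
tool_rot: [0.073, 0.997, 0.0, 0.0]
wrist_force: [-0.9, 0.4, -0.4]
gripper_width: 0.0163
gripper_force: 30.0
```

{"fn": "move_arm", "kwargs": {
  "deltas": "0 0 0.001 0 0 0 0;0 0 0.001 0 0 0 0;0 0 0 0 0 0 0;0 0 0 0 0 0 0"
}}

```text
t: 13.2
tcp_pos: [0.5195, 0.1985, 0.1155]
tool_rot: [0.073, 0.997, -0.0, -0.0]
wrist_force: [1.0, -0.3, -0.6]
gripper_width: 0.0165
gripper_force: 30.0
```

{"fn": "move_arm", "kwargs": {
  "deltas": "0 0 0.001 0 0 0 0;0 0 0.001 0 0 0 0;0 0 0.001 0 0 0 0;0 0 0 0 0 0 0;0 0 0 0 0 0 0"
}}

```text
t: 13.7
tcp_pos: [0.5195, 0.1985, 0.1125]
tool_rot: [0.073, 0.997, -0.0, -0.0]
wrist_force: [-0.0, 0.3, -0.0]
gripper_width: 0.0162
gripper_force: 30.0
```

{"fn": "move_arm", "kwargs": {
  "deltas": "0 0 0.001 0 0 0 0;0 0 0.001 0 0 0 0;0 0 0.001 0 0 0 0;0 0 0 0 0 0 0;0 0 0 0 0 0 0"
}}

```text
t: 14.2
tcp_pos: [0.5195, 0.1985, 0.1095]
tool_rot: [0.073, 0.997, -0.0, -0.0]
wrist_force: [0.9, -0.2, -0.1]
gripper_width: 0.0163
gripper_force: 30.0
```

{"fn": "move_arm", "kwargs": {
  "deltas": "0 0 0.001 0 0 0 0;0 0 0 0 0 0 0;0 0 0 0 0 0 0"
}}

```text
t: 14.5
tcp_pos: [0.5195, 0.1985, 0.1085]
tool_rot: [0.073, 0.997, -0.0, -0.0]
wrist_force: [-0.8, 0.1, -0.3]
gripper_width: 0.0163
gripper_force: 30.0
```

{"fn": "move_arm", "kwargs": {
  "deltas": "0 0 0.001 0 0 0 0;0 0 0 0 0 0 0;0 0 0 0 0 0 0"
}}

```text
t: 14.8
tcp_pos: [0.5195, 0.1985, 0.1075]
tool_rot: [0.073, 0.997, -0.0, -0.0]
wrist_force: [0.1, 0.3, -0.5]
gripper_width: 0.0161
gripper_force: 30.0
```

{"fn": "move_arm", "kwargs": {
  "deltas": "0 0 0.001 0 0 0 0;0 0 0 0 0 0 0;0 0 0 0 0 0 0"
}}

```text
t: 15.1
tcp_pos: [0.5195, 0.1985, 0.1065]
tool_rot: [0.073, 0.997, -0.0, -0.0]
wrist_force: [-0.4, 0.2, 0.5]
gripper_width: 0.0166
gripper_force: 30.0
```

{"fn": "move_arm", "kwargs": {
  "deltas": "0 0 0.0005 0 0 0 0;0 0 0 0 0 0 0;0 0 0 0 0 0 0"
}}

```text
t: 15.4
tcp_pos: [0.5195, 0.1985, 0.106]
tool_rot: [0.073, 0.997, -0.0, -0.0]
wrist_force: [-0.2, 0.2, -0.2]
gripper_width: 0.0162
gripper_force: 30.0
```

{"fn": "move_arm", "kwargs": {
  "deltas": "0 0 0 0 0 0 0.35;0 0 0 0 0 0 0.35;0 0 0 0 0 0 0.35;0 0 0 0 0 0 0.35;0 0 -0.015 0 0 0 0.35;0 0 -0.02 0 0 0 0.35;0 0 -0.02 0 0 0 0.35;0 0 0 0 0 0 0.35"
}}

```text
t: 16.2
tcp_pos: [0.521, 0.1994, 0.164]
tool_rot: [0.072, 0.997, 0.001, 0.002]
wrist_force: [0.7, 0.5, 0.5]
gripper_width: 0.0308
gripper_force: 0.0
```

```bash
python3 kk.py p3
```

```text
16.2 [0.521  0.1994 0.164 ] [0.67 0.53 0.51] 0.030751206274026752
red 546 243 264 194 225
[[0.5126 0.193  0.1122]
 [0.5165 0.1996 0.1368]
 [0.5256 0.2059 0.1382]]
```

{"fn": "move_arm", "kwargs": {
  "deltas": "0.021 -0.03 0 0 0 0 0;0.022 -0.033 0 0 0 0 0;0 0 0 0 0 0 0;0 0 0.02 0 0 0 0;0 0 0.025 0 0 0 0;0 0 0.025 0 0 0 0;0 0 0 0 0 0 0;0 0 0 0 0 0 0"
}}

```text
t: 17.05
tcp_pos: [0.4677, 0.1422, 0.0909]
tool_rot: [0.073, 0.997, -0.001, -0.001]
wrist_force: [-0.6, 0.2, 0.4]
gripper_width: 0.0003
gripper_force: 0.0
```

Run:
```python
import sys; sys.argv=['l','p4']
from meas import *
q=P.reshape(-1,3); s=q[(q[:,2]>.1)&(q[:,2]<.115)&(q[:,0]>.45)&(q[:,0]<.56)&(q[:,1]>.1)&(q[:,1]<.18)]
print(len(s)); print(np.percentile(s,[2,50,98],axis=0).round(4) if len(s) else '')
```

```text
17.05 [0.4677 0.1422 0.0909] [-0.59  0.17  0.43] 0.00032176108520347746
249
[[0.4567 0.1387 0.1004]
 [0.4591 0.1437 0.1081]
 [0.4995 0.1505 0.1146]]
```

{"fn": "move_arm", "kwargs": {
  "deltas": "-0.007 0 0.001 0 0 0 0;-0.007 0 0 0 0 0 0;-0.003 0 0 0 0 0 0;-0.002 0 0 0 0 0 0;0 0 0 0 0 0 0;0 0 0 0 0 0 0"
}}

```text
t: 17.7
tcp_pos: [0.4866, 0.1395, 0.0901]
tool_rot: [0.073, 0.997, -0.0, -0.0]
wrist_force: [0.2, 0.1, -0.8]
gripper_width: 0.0002
gripper_force: 0.0
```

```bash
cat > red.py <<'E'
from h import *
import sys
o=ctrl.get_obs(); print(o['t'],o['tcp_pos'].round(4),o['wrist_force'].round(2),o['gripper_force'])
for n in sys.argv[1:]:
    im,d=cams.snapshot(n); c=cam(n); h=cv2.cvtColor(im,cv2.COLOR_BGR2HSV)
    m=cv2.inRange(h,(0,130,60),(10,255,255))|cv2.inRange(h,(172,130,60),(180,255,255))
    a=proj(c,[.52,.199,.12]).round().astype(int); w=m[a[1]-15:a[1]+15,a[0]-15:a[0]+15]; v,u=np.nonzero(w)
    print(n,'exp',a,'px',len(u), (u.mean()+a[0]-15,v.mean()+a[1]-15,v.min()+a[1]-15,v.max()+a[1]-15) if len(u) else '')
E
python3 red.py scene top wrist
```

```text
17.7 [0.4866 0.1395 0.0901] [ 0.23  0.09 -0.85] 0.03371566679561511
scene exp [190 171] px 0 
top exp [171 217] px 0 
wrist exp [369 295] px 147 (np.float64(377.9251700680272), np.float64(289.80272108843536), np.int64(280), np.int64(301))
```

```bash
cat > red.py <<'E'
from h import *
import sys
o=ctrl.get_obs(); c=cam('wrist'); im,d=cams.snapshot('wrist'); h=cv2.cvtColor(im,cv2.COLOR_BGR2HSV)
m=cv2.inRange(h,(0,130,40),(10,255,255))|cv2.inRange(h,(172,130,40),(180,255,255)); m[:230]=0; m[:,:300]=0; m[:,450:]=0
v,u=np.nonzero(m); P=cloud(c,d)[m>0]; P=P[d[m>0]>0]
print(o['t'],o['tcp_pos'].round(4),'F',o['wrist_force'].round(2),o['gripper_force'],'red',len(u),(u.min(),u.max(),v.min(),v.max()) if len(u) else '', 'zmax',np.percentile(P[:,2],[5,50,95]).round(4) if len(P) else '')
E
python3 red.py
```

```text
17.85 [0.4865 0.1396 0.0901] F [-0.8   0.06 -0.34] 0.02732906781602651 red 213 (np.int64(372), np.int64(390), np.int64(277), np.int64(301)) zmax [0.1163 0.1256 0.1784]
```

{"fn": "move_arm", "kwargs": {
  "deltas": "-0.001 0 0 0 0 0 0;-0.001 0 0 0 0 0 0;-0.001 0 0 0 0 0 0;0 0 0 0 0 0 0;0 0 0 0 0 0 0"
}}

```text
t: 18.4
tcp_pos: [0.4896, 0.1392, 0.09]
tool_rot: [0.073, 0.997, -0.0, -0.0]
wrist_force: [-1.0, 0.5, -0.3]
gripper_width: 0.0003
gripper_force: 0.6
```

```bash
python3 red.py
```

```text
18.4 [0.4896 0.1392 0.09  ] F [-0.98  0.5  -0.3 ] 0.5770369246602058 red 524 (np.int64(372), np.int64(397), np.int64(269), np.int64(301)) zmax [0.1243 0.1362 0.179 ]
```

{"fn": "move_arm", "kwargs": {
  "deltas": "-0.001 0 0 0 0 0 0;0 0 0 0 0 0 0;-0.001 0 0 0 0 0 0;0 0 0 0 0 0 0;-0.001 0 0 0 0 0 0;0 0 0 0 0 0 0;0 0 0 0 0 0 0"
}}

```text
t: 19.15
tcp_pos: [0.4926, 0.1388, 0.0901]
tool_rot: [0.073, 0.997, -0.0, 0.0]
wrist_force: [-2.0, 2.4, -0.7]
gripper_width: 0.0002
gripper_force: 1.1
```

```bash
python3 red.py
```

```text
19.15 [0.4926 0.1388 0.0901] F [-1.99  2.37 -0.71] 1.0928001394495368 red 735 (np.int64(371), np.int64(400), np.int64(269), np.int64(301)) zmax [0.1301 0.1365 0.1545]
```

{"fn": "move_arm", "kwargs": {
  "deltas": "-0.001 0 0 0 0 0 0;0 0 0 0 0 0 0;0 0 0 0 0 0 0"
}}

```text
t: 19.5
tcp_pos: [0.4936, 0.1386, 0.0901]
tool_rot: [0.073, 0.997, -0.0, 0.0]
wrist_force: [-2.0, 2.1, -0.1]
gripper_width: 0.0006
gripper_force: 1.1
```

```bash
python3 red.py
```

```text
19.5 [0.4936 0.1386 0.0901] F [-2.02  2.06 -0.07] 1.121916496194899 red 824 (np.int64(371), np.int64(402), np.int64(269), np.int64(301)) zmax [0.1312 0.1365 0.1388]
```

{"fn": "move_arm", "kwargs": {
  "deltas": "-0.001 0.0005 0 0 0 0 0;0 0 0 0 0 0 0;0 0 0 0 0 0 0"
}}

```text
t: 19.85
tcp_pos: [0.4944, 0.1387, 0.09]
tool_rot: [0.073, 0.997, -0.0, -0.0]
wrist_force: [-2.7, 0.8, 0.3]
gripper_width: 0.0002
gripper_force: 1.4
```

```bash
python3 red.py
```

```text
19.85 [0.4944 0.1387 0.09  ] F [-2.69  0.77  0.25] 1.4029372204095125 red 886 (np.int64(372), np.int64(404), np.int64(269), np.int64(301)) zmax [0.1318 0.1364 0.1383]
```

{"fn": "move_arm", "kwargs": {
  "deltas": "-0.001 0.0005 0 0 0 0 0;0 0 0 0 0 0 0;0 0 0 0 0 0 0"
}}

```text
t: 20.2
tcp_pos: [0.4952, 0.1389, 0.0899]
tool_rot: [0.073, 0.997, -0.0, -0.0]
wrist_force: [-3.9, -1.7, 1.6]
gripper_width: 0.0006
gripper_force: 1.9
```

```bash
python3 red.py
```

```text
20.2 [0.4952 0.1389 0.0899] F [-3.9  -1.7   1.57] 1.8979014828801155 red 860 (np.int64(371), np.int64(402), np.int64(269), np.int64(301)) zmax [0.133  0.1363 0.138 ]
```

{"fn": "move_arm", "kwargs": {
  "deltas": "-0.0005 0 0 0 0 0 0;0 0 0 0 0 0 0;0 0 0 0 0 0 0"
}}

```text
t: 20.55
tcp_pos: [0.4958, 0.1389, 0.0899]
tool_rot: [0.073, 0.997, -0.0, -0.0]
wrist_force: [-4.6, -2.9, 1.2]
gripper_width: -0.0
gripper_force: 2.0
```

```bash
python3 red.py
```

```text
20.55 [0.4958 0.1389 0.0899] F [-4.62 -2.9   1.16] 2.0089223608374596 red 855 (np.int64(371), np.int64(402), np.int64(269), np.int64(301)) zmax [0.1334 0.1362 0.1379]
```

{"fn": "move_arm", "kwargs": {
  "deltas": "-0.0005 0 0 0 0 0 0;0 0 0 0 0 0 0;0 0 0 0 0 0 0"
}}

```text
t: 20.9
tcp_pos: [0.4964, 0.139, 0.0899]
tool_rot: [0.073, 0.997, -0.0, -0.0]
wrist_force: [-2.5, -1.6, 0.4]
gripper_width: 0.0002
gripper_force: 1.3
```

```bash
python3 red.py
```

```text
20.9 [0.4964 0.139  0.0899] F [-2.47 -1.63  0.36] 1.2858232017606497 red 208 (np.int64(371), np.int64(383), np.int64(271), np.int64(296)) zmax [0.0343 0.1216 0.1789]
```

The pin dropped (red area collapsed, force eased). Backing off.

{"fn": "move_arm", "kwargs": {
  "deltas": "0.002 0 0 0 0 0 0;0.008 0 0 0 0 0 0;0.01 0 0 0 0 0 0;0 0 -0.03 0 0 0 0;0 0 -0.03 0 0 0 0;-0.014 0.03 -0.01 0 0 0 0;-0.015 0.03 0 0 0 0 0;0 0 0 0 0 0 0"
}}

```text
t: 21.75
tcp_pos: [0.5161, 0.2005, 0.1609]
tool_rot: [0.072, 0.997, 0.001, 0.001]
wrist_force: [-0.2, -0.2, -1.4]
gripper_width: 0.0005
gripper_force: 0.0
```

```bash
python3 kk.py p5
```

```text
21.75 [0.5161 0.2005 0.1609] [-0.16 -0.17 -1.37] 0.0004816226875688158
red 424 245 264 195 224
[[0.5123 0.1941 0.0944]
 [0.5152 0.2007 0.1198]
 [0.5226 0.2068 0.1219]]
```

{"fn": "move_arm", "kwargs": {
  "deltas": "-0.003 -0.001 0.015 0 0 0 0;0 0 0.015 0 0 0 0;0 0 0.006 0 0 0 0;0 0 0 0 0 0 0;0 0 0 0 0 0 0"
}}

```text
t: 22.3
tcp_pos: [0.5171, 0.1959, 0.1246]
tool_rot: [0.073, 0.997, 0.0, 0.0]
wrist_force: [-0.1, 0.4, 0.5]
gripper_width: 0.0006
gripper_force: 0.0
```

{"fn": "move_arm", "kwargs": {
  "deltas": "0 0 0.001 0 0 0 0;0 0 0.001 0 0 0 0;0 0 0.001 0 0 0 0;0 0 0.001 0 0 0 0;0 0 0 0 0 0 0;0 0 0 0 0 0 0"
}}

```text
t: 22.9
tcp_pos: [0.5172, 0.1959, 0.1202]
tool_rot: [0.073, 0.997, 0.0, 0.0]
wrist_force: [-1.2, 0.3, 1.7]
gripper_width: 0.0003
gripper_force: 1.1
```

{"fn": "move_arm", "kwargs": {
  "deltas": "0 0 0.001 0 0 0 0;0 0 0 0 0 0 0;0 0 0 0 0 0 0"
}}

```text
t: 23.2
tcp_pos: [0.5171, 0.1958, 0.119]
tool_rot: [0.073, 0.997, -0.0, 0.0]
wrist_force: [1.0, 0.0, 2.6]
gripper_width: 0.0002
gripper_force: 1.3
```

{"fn": "move_arm", "kwargs": {
  "deltas": "0 0 -0.003 0 0 0 0;-0.002 0.003 0 0 0 0 0;0 0 0.003 0 0 0 0;0 0 0 0 0 0 0;0 0 0.001 0 0 0 0;0 0 0 0 0 0 0;0 0 0 0 0 0 0"
}}

```text
t: 23.9
tcp_pos: [0.5195, 0.1985, 0.1181]
tool_rot: [0.073, 0.997, 0.0, 0.0]
wrist_force: [-0.2, 0.2, 1.6]
gripper_width: 0.0008
gripper_force: 0.9
```

{"fn": "move_arm", "kwargs": {
  "deltas": "0 0 0.001 0 0 0 0;0 0 0 0 0 0 0;0 0 0 0 0 0 0"
}}

```text
t: 24.2
tcp_pos: [0.5195, 0.1985, 0.1171]
tool_rot: [0.073, 0.997, 0.0, 0.0]
wrist_force: [-0.0, 0.1, 2.6]
gripper_width: 0.0004
gripper_force: 1.2
```

{"fn": "move_arm", "kwargs": {
  "deltas": "0 0 0.001 0 0 0 0;0 0 0 0 0 0 0;0 0 0 0 0 0 0"
}}

```text
t: 24.5
tcp_pos: [0.5194, 0.1985, 0.1159]
tool_rot: [0.073, 0.997, -0.0, -0.0]
wrist_force: [0.5, -0.5, 3.2]
gripper_width: 0.0007
gripper_force: 1.0
```

{"fn": "move_arm", "kwargs": {
  "deltas": "0 0 0.001 0 0 0 0;0 0 0.001 0 0 0 0;0 0 0 0 0 0 0;0 0 0 0 0 0 0"
}}

```text
t: 24.9
tcp_pos: [0.5194, 0.1985, 0.1139]
tool_rot: [0.073, 0.997, -0.0, -0.0]
wrist_force: [0.0, -0.2, 1.7]
gripper_width: 0.0
gripper_force: 1.1
```

{"fn": "move_arm", "kwargs": {
  "deltas": "0 0 0.001 0 0 0 0;0 0 0 0 0 0 0;0 0 0 0 0 0 0"
}}

```text
t: 25.2
tcp_pos: [0.5194, 0.1984, 0.1129]
tool_rot: [0.073, 0.997, -0.0, -0.0]
wrist_force: [-0.1, 0.1, 2.2]
gripper_width: 0.0004
gripper_force: 1.0
```

{"fn": "move_arm", "kwargs": {
  "deltas": "0 0 0.001 0 0 0 0;0 0 0 0 0 0 0;0 0 0 0 0 0 0"
}}

```text
t: 25.5
tcp_pos: [0.5194, 0.1984, 0.1119]
tool_rot: [0.073, 0.997, -0.0, -0.0]
wrist_force: [0.3, 0.4, 2.6]
gripper_width: 0.0004
gripper_force: 1.0
```

{"fn": "move_arm", "kwargs": {
  "deltas": "0 0 0.001 0 0 0 0;0 0 0 0 0 0 0;0 0 0 0 0 0 0"
}}

```text
t: 25.8
tcp_pos: [0.5194, 0.1985, 0.1109]
tool_rot: [0.073, 0.997, -0.0, -0.0]
wrist_force: [0.4, -0.6, 2.2]
gripper_width: 0.0003
gripper_force: 1.0
```

{"fn": "move_arm", "kwargs": {
  "deltas": "0 0 0.001 0 0 0 0;0 0 0 0 0 0 0;0 0 0 0 0 0 0"
}}

```text
t: 26.1
tcp_pos: [0.5197, 0.1985, 0.1104]
tool_rot: [0.073, 0.997, 0.0, 0.0]
wrist_force: [0.1, -0.3, 5.2]
gripper_width: 0.0003
gripper_force: 2.9
```

```bash
python3 kk.py p6
```

```text
26.1 [0.5197 0.1985 0.1104] [ 0.11 -0.31  5.21] 0.0003420610778281872
red 306 245 266 204 242
[[0.5112 0.1943 0.0808]
 [0.513  0.2    0.0957]
 [0.5214 0.206  0.1115]]
```

{"fn": "move_arm", "kwargs": {
  "deltas": "0 0 0.0005 0 0 0 0;0 0 0 0 0 0 0;0 0 0 0 0 0 0"
}}

```text
t: 26.45
tcp_pos: [0.5198, 0.1985, 0.1104]
tool_rot: [0.072, 0.997, 0.0, 0.0]
wrist_force: [-1.3, -1.2, 8.7]
gripper_width: 0.0006
gripper_force: 4.5
```

{"fn": "move_arm", "kwargs": {
  "deltas": "0 0 0.0005 0 0 0 0;0 0 0 0 0 0 0;0 0 0 0 0 0 0"
}}

```text
t: 26.75
tcp_pos: [0.52, 0.1985, 0.1104]
tool_rot: [0.072, 0.997, 0.0, 0.001]
wrist_force: [-1.6, -1.4, 12.2]
gripper_width: 0.0
gripper_force: 6.1
```

{"fn": "move_arm", "kwargs": {
  "deltas": "0 0 0.0005 0 0 0 0;0 0 0 0 0 0 0;0 0 0 0 0 0 0"
}}

```text
t: 27.05
tcp_pos: [0.5202, 0.1986, 0.1103]
tool_rot: [0.072, 0.997, 0.0, 0.001]
wrist_force: [-2.9, -1.4, 15.1]
gripper_width: 0.0007
gripper_force: 7.7
```

{"fn": "move_arm", "kwargs": {
  "deltas": "0 0 -0.003 0 0 0 0;0 0 -0.01 0 0 0 0;0 0 -0.03 0 0 0 0;0.02 0 -0.04 0 0 0 0.5;0.02 0 -0.03 0 0 0 1;0 0 0 0 0 0 1;0 0 0 0 0 0 1;0 0 0 0 0 0 1"
}}

```text
t: 27.85
tcp_pos: [0.4795, 0.2041, 0.2208]
tool_rot: [0.073, 0.997, -0.0, -0.001]
wrist_force: [-0.1, 0.4, 0.0]
gripper_width: 0.0349
gripper_force: 0.0
```

```bash
python3 kk.py p7
python3 - <<'E'
import cv2
im=cv2.imread('pics/p7.png'); cv2.imwrite('pics/p7c.png',cv2.resize(im[130:260,150:350],None,fx=4,fy=4,interpolation=cv2.INTER_CUBIC))
E
```

```text
27.85 [0.4795 0.2041 0.2208] [-0.15  0.39  0.01] 0.03486161019214406
red 265 250 263 208 231
[[0.5122 0.1938 0.0821]
 [0.516  0.1998 0.1089]
 [0.5266 0.206  0.1104]]
```

View pics/p7c.png

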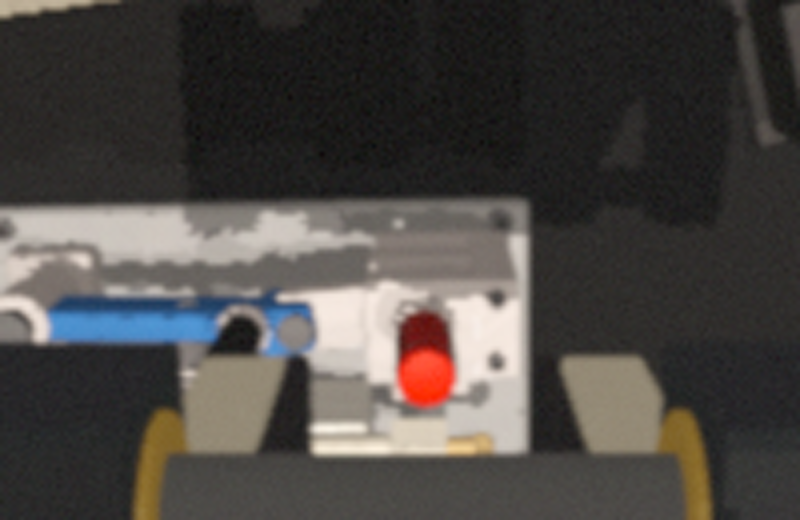

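The gate is closed in line with the fork, and the pin's knob (425,370) stands upright with its top at about 110 mm, so the flange is on the fork. The column is still in its ledge.

```bash
python3 -c "
from station import ctrl; print(ctrl.job_done())"
```

```text
the job is handed in; nothing more can be done
None
```

The gate is closed and the hinge pin is home: it dropped through the tongue's eye and I pressed it down until its flange sat on the fork (knob top about 110 mm above the bench). The column is still in its ledge, and I handed the job in at about 28 s with the robot clear.

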